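# Square the plate stack and hold the feeder's sprung tensioner back

## Task

Get the plate feeder ready for unloading: first, leaving the sprung blue arm at rest, tap the stack of four thin plates until all of them lie flush against both white fences. Then push the upright post of the sprung tensioner arm back, away from the stack, well past its ratchet click, and finish while holding it pressed back there with the gripper, for it springs shut if let go. Leave the other things on the bench and on the feeder where they are.

Things in the scene. Friction and masses are not known exactly. Their poses are not given: they have to be found in the camera images.
- feeder: plate feeder fixed to the bench: aluminium base plate 260 (x) x 320 (y) x 12 mm high with the magazine and the blue sprung arm on it, origin at the centre of its underside; x from the stack towards the arm (roughly away from the robot), y to the left seen from the robot, z up. Position and yaw differ each time
- seat (a point): where the middle of the squared stack's underside belongs, on top of the black pedestal (46 x 60 mm), 24 mm above the bench, 12 mm above the base plate; at x -45, y +55 mm in the feeder; axes as the feeder's. The stack's -x and -y sides are open, with only the base plate below
- long_fence (a point): middle of the face of the long white fence, which the stack's +y side must touch: 45 mm in +y from seat; 8 mm thick, 70 mm long, top 50 mm above the bench; axes as the feeder's
- outlet (a point): middle of the outlet gap (45 mm wide) between the two pieces of the other white fence, whose faces the stack's +x side must touch: 35 mm in +x from seat; 8 mm thick, tops 50 mm above the bench, pieces 22 mm long; axes as the feeder's
- pivot (a point): vertical pivot axis of the blue sprung tensioner arm, at the arm's mid-height, 34 mm above the bench; 90 mm in +x and 140 mm in -y from seat; axes as the feeder's
- post_top (a point): top centre of the upright steel push post on the orange idler block at the tensioner arm's free end, 140 mm from the pivot, 95 mm above the bench. Post 16 mm diameter, bare from 47 to 89 mm above the bench; above that a black cap, 20 mm diameter. Push it in feeder +x, away from the stack; it swings about the pivot. Its axes turn with the arm
- idler (a point): the orange idler block that carries the push post; this point is the block's centre, 34 mm above the bench, 61 mm below post_top. Block 34 (x) x 30 (y) mm, top 47 mm above the bench; its nose, 24 mm wide, reaches towards the stack into the outlet gap
- tensioner (a joint): angle of the tensioner arm (rad): 0 at rest, nose in the outlet (arm along +y), growing as the post is pushed in +x (clockwise from above); stop at 0.66. About 7 N at the post to start, up to 14 N near 0.3; the pawl goes over its ratchet tooth at 0.40 and the push then drops to about 8 N (10 N near the stop). The pawl does not keep the arm: let go, it springs shut to 0
- pawl (a joint): red pawl slider beside the pivot (m): 0 at rest, pushed out by the tooth by about 2 mm (0.002) near an arm angle of 0.40, back to 0 beyond 0.61
- plate1: yellow thin plate, number 1 of 4 counted from the bottom of the stack, 70 (x) x 90 (y) x 5 mm, about 60 g, loose; origin at the centre of its underside, which lies 24 mm above the bench. It starts 5 to 16 mm away from both fences and slightly turned; squared, its origin is over seat and its axes are parallel to it
- plate2: white thin plate, number 2 of 4 counted from the bottom of the stack, 70 (x) x 90 (y) x 5 mm, about 60 g, loose; origin at the centre of its underside, which lies 29 mm above the bench. It starts 5 to 16 mm away from both fences and slightly turned; squared, its origin is over seat and its axes are parallel to it
- plate3: grey thin plate, number 3 of 4 counted from the bottom of the stack, 70 (x) x 90 (y) x 5 mm, about 60 g, loose; origin at the centre of its underside, which lies 34 mm above the bench. It starts 5 to 16 mm away from both fences and slightly turned; squared, its origin is over seat and its axes are parallel to it
- plate4: yellow thin plate, number 4 of 4 counted from the bottom of the stack, 70 (x) x 90 (y) x 5 mm, about 60 g, loose; origin at the centre of its underside, which lies 39 mm above the bench. It starts 5 to 16 mm away from both fences and slightly turned; squared, its origin is over seat and its axes are parallel to it
- bobbin: white printed bobbin, 30 diameter x 30 high, loose on the feeder's base plate; origin at the centre of its underside; to be left alone
- weight: small brass weight, 32 diameter x 40 high, loose on the feeder's base plate; origin at the centre of its underside; to be left alone
- spool: green spool, 170 diameter x 60 high, lying flat on the bench; origin at the centre of its underside; to be left alone
- duct: white printed ring duct, 90 diameter x 80 high, on the bench; origin at the centre of its underside; to be left alone
- tape: yellow ring (roll core), 100 diameter x 25 high, on the bench; origin at the centre of its underside; to be left alone
- bin: red open bin, 160 x 120 x 70 high, on the bench; origin at the centre of its underside; to be left alone
- driver: screwdriver lying on the bench, about 200 long along its x axis; to be left alone
- scanner: black and blue hand scanner, 160 x 75 x 38 high, lying on the bench; origin at the centre of its underside; to be left alone
Not all that is in view belongs to the job. Leave any orange or turquoise look-alike of the plate4 alone.

How it is judged:
By the outcome, as a careful person would: the job done as asked, in the order asked, and still so for the second after the job is handed in, while the arm keeps its last pose, push and grip.
It also fails if it takes over 72 s, if anything falls off the work surface, if the arm or the gripper's body presses on something with over 40 N, if the wrist force passes 120 N, or if a joint passes its speed limit or range.

## Robot

A 6-joint arm with a two-finger parallel gripper is mounted at the origin on the work surface. World frame = base frame: x ahead of the robot, y to its left, z up, the work surface at z = 0. Lengths are in mm, angles in degrees, forces in N, time in s.
With the tool pointing down it reaches from about 325 to 850 mm from the base axis. Payload 4.4 kg.
Tool frame: the origin (TCP) lies between the finger pads; the fingertips stand 22 mm ahead of it and the grasp point (between the pads) lies 3 mm ahead of it; z points along the fingers, y is the line along which they close (so a half turn about z gives the same grasp; the last joint's range is limited). The gripper opens to 94 mm and grips with 3 to 60 N. Pads are 16 mm wide; open, the fingers measure 119 mm over their backs; the gripper's body (75 mm by 177 mm) begins 78 mm behind the grasp point.
Start: joints at [55.319, 11.837, 88.321, -0, 79.842, -8.623], TCP at [252.597, 516.548, 227.447] pointing down, gripper open.
Joint ranges: [-156.59, 156.59], [-49.26, 127.26], [12.9, 141.05], [-63.56, 243.56], [4.71, 150.69], [-161.64, 161.64]. Speed limits (degrees/s): [159.86, 159.86, 180, 180, 180, 180].

## Interface

Orientations are given as a 3x3 rotation matrix whose columns are the frame's x, y, z axes.
In Python, from cell import env gives the robot as it stands. Calls block until the motion is done:
- env.move_pose(position, orientation): joint-space move of the TCP to a pose.
- env.movel(position, attitude=None, max_speed=150, max_force=None): straight line of the TCP; attitude=None keeps the orientation; max_speed is the mean speed in mm/s. With max_force (N) it stops when the force on the tool has changed by that much, and returns True; else False.
- env.goto_joints(angles): joint-space move.
- env.set_gripper(opening, grip_force=None): opening from 0.0 (shut) to 1.0 (fully open); grip_force is the grip in N (None keeps the last); returns when the fingers have stopped.
- env.hold(seconds).
- env.ik(position, orientation): joint angles nearest the present ones, or None.
- env.state(): the state.
- env.read_camera(name): name is "scene" or "top"; returns a dict with "img" (384x512x3 uint8, red, green, blue), "range_z" (384x512 float32, mm along the optical axis (not along the pixel's ray), 0 where there is no reading), "fx", "fy", "cx", "cy" (pixels), "k1" (the pictures are not rectified: a ray, as slopes to the right and down, at radius r is drawn at 1 + k1 r^2 times it, then the intrinsics apply), "T" (4x4, takes a point from camera to world coordinates). Camera axes: x right, y down, z forward; pixel columns grow to the right and rows downward; lengths in mm; the calibration is good to about 2 mm. A picture is of the moment at which its call begins.
A pose or a line that the arm cannot do raises env.Unreachable and nothing moves.
- env.hand_in(): hands the job in; it is judged then, once.
The state is a dict: "clock": time; "joints": joint angles; "joint_velocities": joint speeds; "joint_torque": joint torques, N m; "ee_pos": TCP position; "eef_rot": TCP orientation; "ft_force": force on the tool from outside, world axes, zero at the start; "wrist_torque": the same for the moment, N m; "finger_gap": opening from 0.0 (shut) to 1.0 (fully open); "grasp_force": force on a finger pad.
Only numpy, scipy, OpenCV 4.12 (cv2) and the standard library are available. Lean on these libraries where they do the work, as an engineer would, in place of code of your own. Each camera call takes 0.05 s, during which the arm holds its last target. There are 200 camera calls.

## Working session

There is one attempt and no reset: what is moved stays moved. The work goes in short steps, each a Python script; the robot and the scene stay as the last script left them, time stands still between calls to the robot, and variables do not carry over. Pictures are saved under pics/ and viewed, at most 10 in all, crops included, and the job is handed in when it is done.

```bash
ls; mkdir -p pics; python3 - <<'E'
from cell import env
import cv2,numpy as np
for n in("scene","top"):
    c=env.read_camera(n); np.savez(f"pics/{n}0.npz",**c)
    cv2.imwrite(f"pics/{n}0.png",cv2.resize(c["img"][:,:,::-1],(800,600),interpolation=cv2.INTER_CUBIC))
    print(n,c["fx"],c["fy"],c["cx"],c["cy"],c["k1"],np.round(c["T"],3).tolist(),(c["range_z"]>0).mean())
s=env.state();print(s["clock"],s["ft_force"])
E
```

```text
pics
scene 442.52981699193094 442.52981699193094 254.58970892018422 186.29802702328243 -0.02604336519070756 [[0.484, 0.545, -0.685, 1421.2], [0.875, -0.315, 0.368, -502.424], [-0.015, -0.777, -0.629, 946.934], [0.0, 0.0, 0.0, 1.0]] 0.99517822265625
top 458.63166596178326 458.63166596178326 259.93404625118535 191.5814023596124 -0.11820095087108314 [[0.014, -0.99, 0.142, 278.274], [-1.0, -0.014, 0.001, -14.381], [0.001, -0.142, -0.99, 1493.406], [0.0, 0.0, 0.0, 1.0]] 0.9962972005208334
0.1 [ 0.06054895 -0.0811443  -0.36249366]
```

View pics/scene0.png

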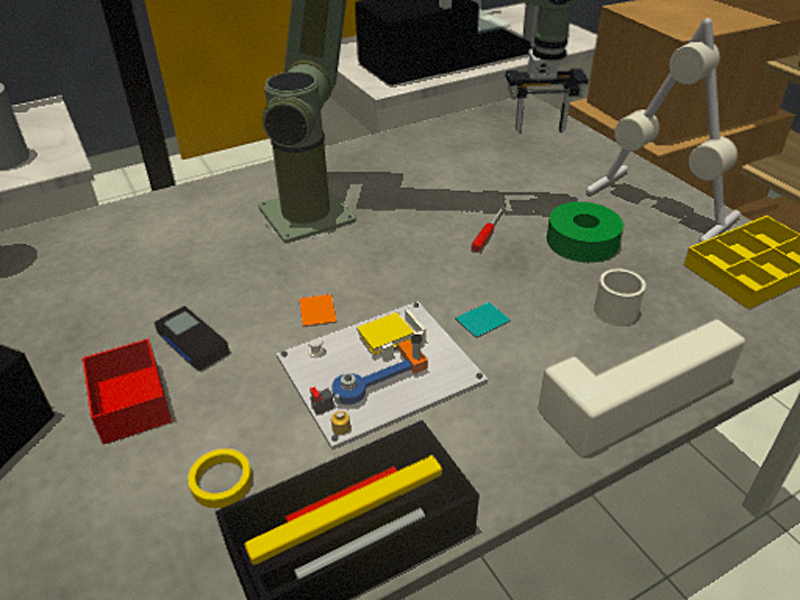

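View pics/top0.png

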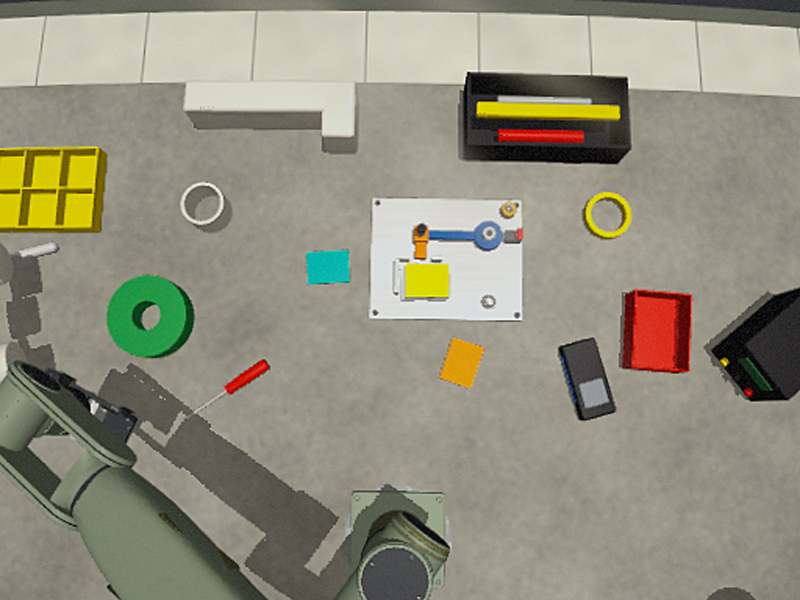

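The top view shows the feeder from (370,197) to (523,320) in the 800 px picture. The stack is near (427,280), the post near (421,230), the bobbin at (488,301) and the weight at (509,209). The space to the stack's -x and -y sides is clear. Next I'll measure the feeder pose in both views.

```bash
cat > h.py <<'E'
import cv2,numpy as np
def rays(c,px):
    K=np.array([[c["fx"],0,c["cx"]],[0,c["fy"],c["cy"]],[0,0,1]],float)
    u=cv2.undistortPointsIter(np.float64(px).reshape(-1,1,2),K,np.array([float(c["k1"]),0,0,0]),None,None,(3,40,1e-9)).reshape(-1,2)
    T=c["T"];return T[:3,3],np.c_[u,np.ones(len(u))]@T[:3,:3].T
def cast(c,px,z):
    o,d=rays(c,px);return (o+d*((z-o[2])/d[:,2])[:,None])[:,:2]
def blob(c,lo,hi,box,all=False):
    x0,y0,x1,y1=box
    m=cv2.inRange(cv2.cvtColor(c["img"],cv2.COLOR_RGB2HSV),lo,hi); k=np.zeros_like(m);k[y0:y1,x0:x1]=m[y0:y1,x0:x1]
    cs=cv2.findContours(k,cv2.RETR_EXTERNAL,cv2.CHAIN_APPROX_NONE)[0]
    return max(cs,key=cv2.contourArea).reshape(-1,2).astype(float)
E
python3 - <<'E'
from h import *
for n,b,zs in(("top",(225,115,345,215),12),("scene",(165,185,325,295),12)):
    c=dict(np.load(f"pics/{n}0.npz"))
    p=blob(c,(0,0,135),(179,50,255),b); print(n,len(p))
    w=cast(c,p,zs).astype(np.float32)
    (cx,cy),(sw,sh),a=r=cv2.minAreaRect(w); print("rect",r)
    B=cv2.boxPoints(r);e=[B[1]-B[0],B[2]-B[1]];L=max(e,key=np.linalg.norm)
    th=np.arctan2(L[1],L[0])-np.pi/2;th=(th+np.pi/2)%np.pi-np.pi/2
    print("yaw",np.degrees(th))
    R=np.array([[np.cos(th),-np.sin(th)],[np.sin(th),np.cos(th)]])
    # side lines: median of points close to each side
    q=(w-[cx,cy])@R
    for k,h in((0,130),(1,160)):
        for s in(-1,1):
            sel=q[(abs(q[:,k]*s-h)<8)&(abs(q[:,1-k])<(290-h)-15)]; f=np.polyfit(sel[:,1-k],sel[:,k],1); res=sel[:,k]-np.polyval(f,sel[:,1-k])
            sel=sel[abs(res)<1.5]; f=np.polyfit(sel[:,1-k],sel[:,k],1); print(k,s,len(sel),np.round(f,4))
    o,yb=(130,44),0
    t=blob(c,(22,150,120),(34,255,255),(250,160,295,200) if n=="top" else (220,190,270,230))
    r=cv2.minAreaRect(cast(c,t,44).astype(np.float32));print("plate4",r,((np.array(r[0])-[cx,cy])@R))
    t=blob(c,(90,120,60),(125,255,255),(265,135,335,170) if n=="top" else (205,220,285,265))
    g=cast(c,t,40); print("blue",((g-[cx,cy])@R).min(0),((g-[cx,cy])@R).max(0))
    v=c["img"][b[1]:b[3],b[0]:b[2]][:,:,::-1]; cv2.imwrite(f"pics/z{n}.png",cv2.resize(v,None,fx=5,fy=5,interpolation=cv2.INTER_CUBIC))
E
```

```text
top 436
rect ((585.5372314453125, -95.65895080566406), (334.4360656738281, 400.57611083984375), 0.9584841728210449)
yaw 0.9584804Traceback (most recent call last):
  File "<stdin>", line 15, in <module>
    raise TypeError("expected non-empty vector for x")
TypeError: expected non-empty vector for x
```

```bash
cat > m.py <<'E'
from h import *
for n,b,zs in(("top",(225,115,345,215),12),("scene",(165,185,325,295),12)):
    c=dict(np.load(f"pics/{n}0.npz"))
    v=c["img"][b[1]:b[3],b[0]:b[2]]; g=cv2.cvtColor(v,cv2.COLOR_RGB2GRAY)
    th0,_=cv2.threshold(g,0,255,cv2.THRESH_OTSU); print(n,"otsu",th0)
    cv2.imwrite(f"pics/z{n}.png",cv2.resize(v[:,:,::-1],None,fx=5,fy=5,interpolation=cv2.INTER_CUBIC))
    p=blob(c,(0,0,th0),(179,60,255),b)
    w=cast(c,p,zs).astype(np.float32)
    (cx,cy),(sw,sh),a=r=cv2.minAreaRect(w); print("rect",r)
    B=cv2.boxPoints(r);e=[B[1]-B[0],B[2]-B[1]];L=max(e,key=np.linalg.norm)
    th=np.arctan2(L[1],L[0])-np.pi/2;th=(th+np.pi/2)%np.pi-np.pi/2
    print("yaw",np.degrees(th))
    R=np.array([[np.cos(th),-np.sin(th)],[np.sin(th),np.cos(th)]])
    q=(w-[cx,cy])@R
    for k,h in((0,130),(1,160)):
        for s in(-1,1):
            sel=q[(abs(q[:,k]*s-h)<8)&(abs(q[:,1-k])<(290-h)-15)]
            if len(sel)<9: print("none");continue
            for _ in range(3):
                f=np.polyfit(sel[:,1-k],sel[:,k],1); sel=sel[abs(sel[:,k]-np.polyval(f,sel[:,1-k]))<2]
            print(k,s,len(sel),np.round(f,4))
    t=blob(c,(22,150,100),(34,255,255),(250,160,295,200) if n=="top" else (220,190,270,230))
    r=cv2.minAreaRect(cast(c,t,44).astype(np.float32));print("plate4",r,((np.array(r[0])-[cx,cy])@R))
E
python3 m.py
```

```text
top otsu 182.0
rect ((581.720703125, -95.31636047363281), (318.6565856933594, 259.11138916015625), 89.77924346923828)
yaw -0.22075853
0 -1 89 [-1.20000e-03 -1.28117e+02]
0 1 86 [-3.600000e-03  1.275916e+02]
1 -1 60 [-7.000000e-03 -1.582839e+02]
1 1 67 [4.900000e-03 1.574207e+02]
plate4 ((528.210205078125, -54.9934196472168), (65.07868194580078, 83.68565368652344), 0.8173531889915466) [-53.66546179  40.11646691]
scene otsu 114.0
rect ((575.12548828125, -95.83309936523438), (537.1808471679688, 451.502197265625), 59.97034454345703)
yaw -30.029655
none
none
none
none
plate4 ((536.7711791992188, -57.2830696105957), (85.70034790039062, 97.03250885009766), 0.20891033113002777) [-52.49816866  14.18097704]
```

View pics/ztop.png

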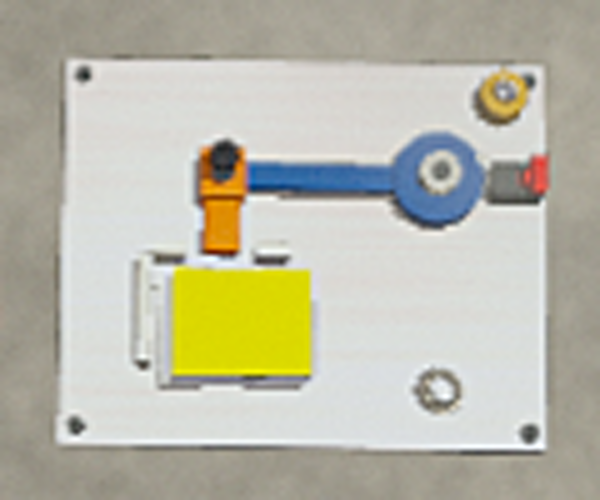

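View pics/zscene.png

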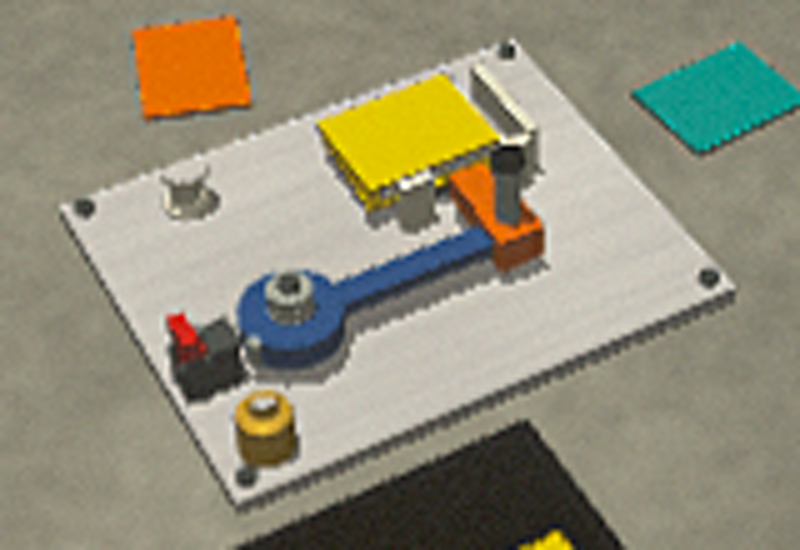

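The top crop shows the corner bolts at (83,75), (75,425), (530,433) and (530,80), with the cap at (223,160). In the scene crop, the base-plate corners are at (62,207), (515,40), (735,292) and (238,503). I'll cast both sets and triangulate the cap as a check.

```bash
python3 - <<'E'
from h import *
t=dict(np.load("pics/top0.npz"));s=dict(np.load("pics/scene0.npz"))
Pt=np.array([[57,443],[66,57],[545,64],[547,450]])/5+[225-.4,115-.4]
Ps=np.array([[515,40],[735,292],[238,503],[62,207]])/5+[165-.4,185-.4]
M=np.array([[-130,160],[130,160],[130,-160],[-130,-160]],float)
for c,P in((t,Pt),(s,Ps)):
    w=cast(c,P,12); A=M;mu=w.mean(0);H=A.T@(w-mu)
    th=np.arctan2(H[0,1]-H[1,0],H[0,0]+H[1,1]);R=np.array([[np.cos(th),-np.sin(th)],[np.sin(th),np.cos(th)]])
    print(mu,np.degrees(th),np.round(w-mu-A@R.T,1).tolist())
# cap top two-view
o1,d1=rays(t,[[223/5+224.6,160/5+114.6]]);o2,d2=rays(s,[[507/5+164.6,157/5+184.6]])
d1,d2=d1[0],d2[0];k=np.linalg.lstsq(np.c_[d1,-d2],o2-o1,rcond=None)[0]
print(o1+k[0]*d1,o2+k[1]*d2)
E
```

```text
[581.90180443 -96.37120895] -0.06703782930850369 [[-0.0, 0.0], [-0.5, 0.1], [0.3, -0.7], [0.2, 0.6]]
[582.95485277 -94.88692779] -0.47094792236519156 [[-0.5, -0.7], [-0.0, -3.1], [-1.1, 2.5], [1.6, 1.2]]
[622.81643751 -40.6107039   91.56765679] [623.55210571 -39.06398652  91.7195283 ]
```

```bash
cat > g.py <<'E'
from cell import env
import numpy as np
th=np.radians(-0.15);F=np.array([582.1,-95.8])
def W(x,y,z):  # seat frame, world z -> world point
    p=np.array([x-45,y+55]);c,s=np.cos(th),np.sin(th)
    return [F[0]+c*p[0]-s*p[1],F[1]+s*p[0]+c*p[1],z]
def O(a=0,sg=1): # tool y along feeder y (sg), turned clockwise by a rad
    t=th-a; y=sg*np.array([-np.sin(t),np.cos(t),0]);z=np.array([0,0,-1.]);return np.c_[np.cross(y,z),y,z]
def st(m=""):
    s=env.state();p=s["ee_pos"];c,q=np.cos(th),np.sin(th);d=np.array(p[:2])-F
    print(m,round(s["clock"],2),"seatxyz",np.round([c*d[0]+q*d[1]+45,-q*d[0]+c*d[1]-55,p[2]],1),"F",np.round(s["ft_force"],1),flush=True)
E
python3 - <<'E'
from g import *
for sg in(1,-1):
    print(sg,[env.ik(W(*p),O(a,sg)) is not None and np.round(env.ik(W(*p),O(a,sg)),0) for p,a in(((-75,-6,120),0),((-75,-6,39),0),((0,-88,39),0),((80,0,77),0),((150,-20,77),.6))])
E
```

```text
1 [array([ -16.,    5.,  109.,   -0.,   65., -106.]), array([ -16.,   13.,  112.,   -0.,   55., -106.]), array([ -22.,   22.,  100.,   -0.,   58., -112.]), array([ -12.,   26.,   89.,   -0.,   65., -102.]), array([-12.,  33.,  77.,  -0.,  69., -68.])]
-1 [array([-16.,   5., 109.,  -0.,  65.,  74.]), array([-16.,  13., 112.,  -0.,  55.,  74.]), array([-22.,  22., 100.,  -0.,  58.,  68.]), array([-12.,  26.,  89.,  -0.,  65.,  78.]), array([-12.,  33.,  77.,  -0.,  69., 112.])]
```

```bash
cat >> g.py <<'E'
def tapx(f=8,y=-4,v=40,x0=-75):
    env.movel(W(x0,y,39),max_speed=v*2.5); env.hold(.1); r=env.movel(W(-38,y,39),max_speed=v,max_force=f); st(f"x {r}")
    env.movel(W(x0,y,39),max_speed=100)
def tapy(f=8,x=-4,v=40,y0=-90):
    env.movel(W(x,y0,39),max_speed=v*2.5); env.hold(.1); r=env.movel(W(x,-50,39),max_speed=v,max_force=f); st(f"y {r}")
    env.movel(W(x,y0,39),max_speed=100)
E
python3 - <<'E'
from g import *
import cv2
env.set_gripper(0.0,20)
env.move_pose(W(-75,-6,110),O(0,-1)); st("up")
env.movel(W(-75,-6,39)); st("down")
tapx(y=-6)
c=env.read_camera("scene"); cv2.imwrite("pics/a.png",cv2.resize(c["img"][180:300,165:325,::-1],None,fx=5,fy=5,interpolation=cv2.INTER_CUBIC))
E
```

```text
up 3.71 seatxyz [-74.7  -5.5 110.2] F [ 0.6 -0.1  0.6]
down 4.33 seatxyz [-74.6  -5.8  39.3] F [-0.2 -0.9  0.1]
x True 5.38 seatxyz [-48.2  -5.8  38.3] F [ 0.9  1.  -0.7]
```

View pics/a.png

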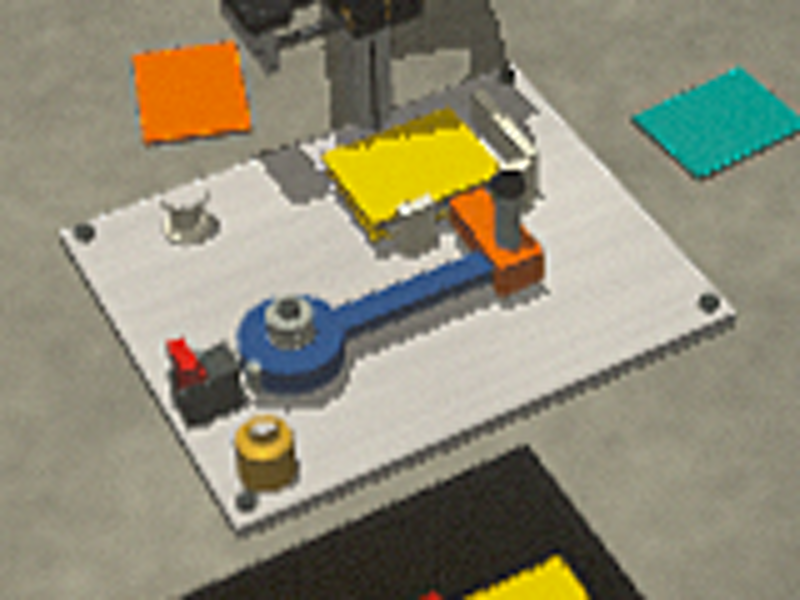

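After the first x tap the top plate has moved towards the outlet fence, and the arm is still at rest. Now for the y taps, then x again.

```bash
python3 - <<'E'
from g import *
env.movel(W(-75,-90,39)); 
tapy(x=-3); tapy(f=10,x=0)
env.movel(W(-75,-90,39)); 
tapx(y=-2); tapx(f=10,y=0,x0=-60)
E
```

```text
y True 8.33 seatxyz [ -3.1 -55.7  38.8] F [-0.4 -1.1  0.6]
y True 10.02 seatxyz [ -0.2 -55.7  38.9] F [-0.8 -2.2  0.3]
x True 12.99 seatxyz [-47.4  -2.   38.6] F [-0.8  0.6 -0.8]
x True 14.23 seatxyz [-46.9   0.2  38.4] F [ 0.1  0.2 -0.4]
```

```bash
python3 - <<'E'
from g import *
import cv2
tapy(f=12,x=0) if False else None
env.movel(W(-75,0,39))
a=env.read_camera("scene")["img"][192:242,225:285,::-1]; b=env.read_camera("top")["img"][155:205,240:300,::-1]
f=lambda i:cv2.resize(i,None,fx=6.6,fy=6.6,interpolation=cv2.INTER_CUBIC)
cv2.imwrite("pics/b.png",np.hstack([f(a),f(b)]))
E
```

```text
(no output)
```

View pics/b.png

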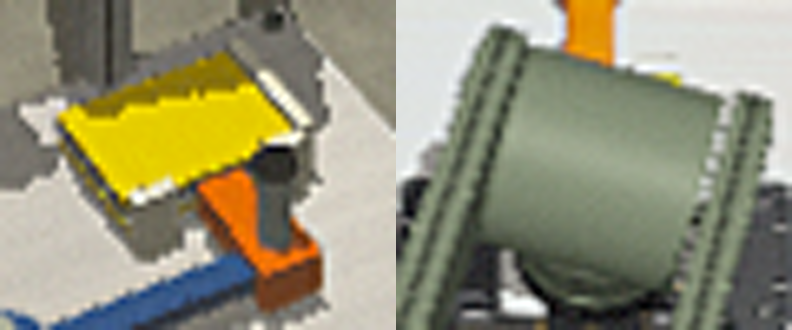

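Left crop: the plates look flush with the long fence (280,90), and their edges line up. The right crop is blocked by the wrist. I'll firm this up with slow taps and check that the contact positions converge.

```bash
python3 - <<'E'
from g import *
import cv2
tapx(f=12,y=0,x0=-53,v=12)
env.movel(W(-70,0,39)); env.movel(W(-70,-75,39))
tapy(f=12,x=0,y0=-62,v=12)
env.movel(W(0,-75,39)); env.movel(W(-70,-75,39));
tapx(f=12,y=-2,x0=-55,v=15)
env.movel(W(-70,0,39)); env.movel(W(-70,0,110))
env.movel(W(-70,260,110),max_speed=300)
st()
c=env.read_camera("top"); np.savez("pics/top1.npz",**c)
s=env.read_camera("scene"); np.savez("pics/scene1.npz",**s)
f=lambda i:cv2.resize(i,None,fx=6.6,fy=6.6,interpolation=cv2.INTER_CUBIC)
cv2.imwrite("pics/c.png",np.hstack([f(s["img"][192:242,225:285,::-1]),f(c["img"][155:205,240:300,::-1])]))
E
```

```text
x True 16.64 seatxyz [-47.2   0.2  38.2] F [-0.7 -0.1  0.3]
y True 21.2 seatxyz [ -0.2 -55.8  38.9] F [-0.1 -0.4  1.1]
x True 25.31 seatxyz [-47.2  -1.8  38.3] F [-0.1  0.1  0.2]
 27.45 seatxyz [-70.6 259.  109.2] F [ 0.6 -0.1  0.6]
```

View pics/c.png

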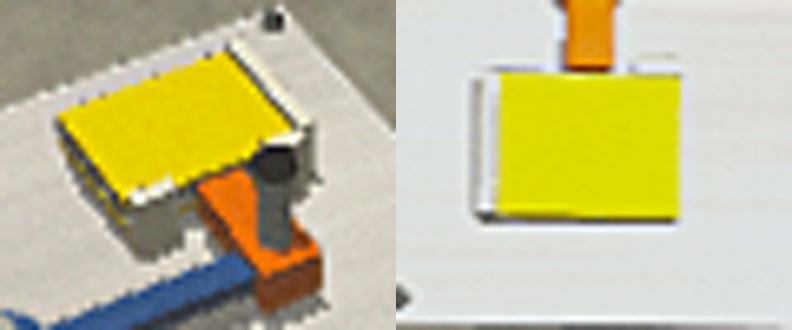

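```bash
python3 - <<'E'
from h import *
import g
c,s=np.cos(g.th),np.sin(g.th);R=np.array([[c,-s],[s,c]])
for n,box in(("top",(245,160,295,200)),("scene",(220,190,275,230))):
    im=dict(np.load(f"pics/{n}1.npz"))
    t=blob(im,(22,150,100),(34,255,255),box)
    r=cv2.minAreaRect((cast(im,t,44)-g.F)@R.astype(float)+[45,-55] if 0 else ((cast(im,t,44)-g.F)@R+[45,-55]).astype(np.float32));print(n,"plate4 seat frame",r)
    q=(cast(im,t,44)-g.F)@R+[45,-55]; 
    for k in(0,1):
        for sg in(-1,1):
            e=q[(q[:,k]*sg>np.max(q[:,k]*sg)-5)&(abs(q[:,1-k])<25)];f=np.polyfit(e[:,1-k],e[:,k],1);print(k,sg,len(e),np.round([np.degrees(f[0]),f[1]],2))
E
```

```text
top plate4 seat frame ((-1.0988044738769531, 0.21298599243164062), (68.43084716796875, 86.84832000732422), 0.9664577841758728)
0 -1 16 [ -0.97 -35.31]
0 1 16 [ 1.68 31.64]
1 -1 16 [  0.54 -42.97]
1 1 15 [ 1.03 40.49]
scene plate4 seat frame ((0.3370094299316406, 1.0778770446777344), (71.37454223632812, 91.4714126586914), 0.6355202198028564)
0 -1 15 [ -0.63 -33.39]
0 1 11 [-3.41 33.32]
1 -1 10 [  0.16 -43.23]
1 1 9 [-0.29 45.65]
```

The camera and the repeated contact positions agree that the stack is squared. Now the post: approach, touch it to register its position, then follow the arc.

```bash
cat > p.py <<'E'
from g import *
env.movel(W(-70,200,130),max_speed=200)
env.movel(W(56,0,130),O(0,-1),max_speed=200)
env.movel(W(56,0,77),max_speed=100); env.hold(.2); st("pre")
r=env.movel(W(80,0,77),max_speed=15,max_force=4); st(f"touch {r}")
s=env.state();d=np.array(s["ee_pos"][:2])-F;xc=np.cos(th)*d[0]+np.sin(th)*d[1]+45
off=90-xc; print("off",off)
if r and 15<off<28:
    for a in(.1,.2,.3,.4,.5,.57,.62):
        x,y=90+140*np.sin(a)-off*np.cos(a),-140+140*np.cos(a)+off*np.sin(a)
        r=env.movel(W(x,y,77),O(a,-1),max_speed=40,max_force=25); st(f"{a} {r}")
        if r: break
E
python3 p.py
```

```text
pre 30.23 seatxyz [56.8 -0.2 78. ] F [0.2 0.1 0.3]
touch True 31.18 seatxyz [68.   0.2 76.2] F [0.5 0.  0.2]
off 22.00740666921753
0.1 False 31.69 seatxyz [78.7  1.7 75.6] F [-6.5 -0.   2.2]
0.2 False 32.19 seatxyz [92.7  1.9 75.6] F [-7.2 -0.1  3. ]
0.3 False 32.69 seatxyz [106.    0.9  75.5] F [-9.8  0.5  5.9]
0.4 False 33.19 seatxyz [120.1  -1.6  75.5] F [-9.8  1.7  4.4]
0.5 False 33.69 seatxyz [134.5  -5.9  75.6] F [-6.5  1.   4.5]
0.57 False 34.09 seatxyz [143.5  -9.5  75.6] F [-7.8  1.7  4.1]
0.62 False 34.42 seatxyz [149.3 -12.1  75.6] F [-8.9  1.8  4.6]
```

```bash
python3 - <<'E'
from g import *
import cv2
env.hold(.5); st("settled")
a=.64;off=22
r=env.movel(W(90+140*np.sin(a)-off*np.cos(a),-140+140*np.cos(a)+off*np.sin(a),77),O(a,-1),max_speed=15,max_force=12); env.hold(.4); st(f"{r}")
s=env.read_camera("scene");c=env.read_camera("top")
f=lambda i,k:cv2.resize(i,(int(i.shape[1]*k),int(i.shape[0]*k)),interpolation=cv2.INTER_CUBIC)
cv2.imwrite("pics/d.png",f(s["img"][170:300,165:325,::-1],4.6))
E
```

```text
settled 34.92 seatxyz [149.1 -12.   75.5] F [-10.1   1.7   4.9]
False 35.66 seatxyz [151.6 -13.2  75.5] F [-10.    2.1   4.5]
```

View pics/d.png

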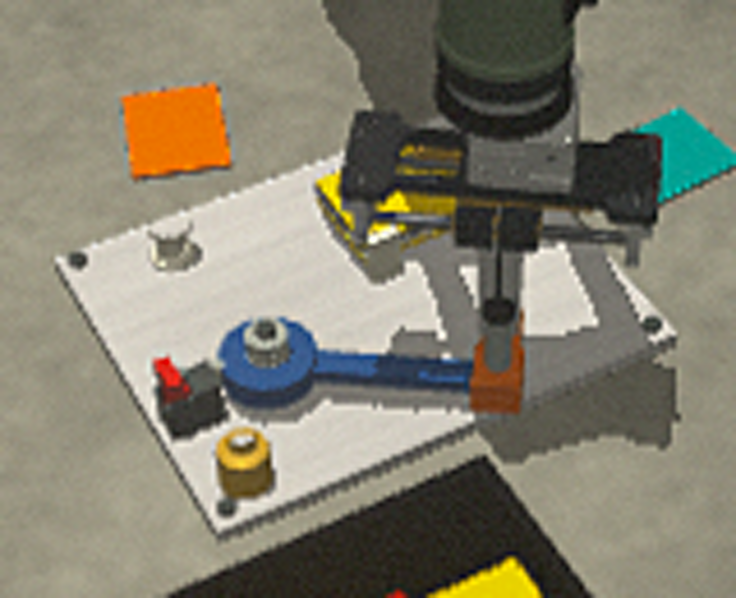

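The arm is swung back to about 0.61 rad, well past the click. The gripper bears steadily on the post at about 10 N, and the visible part of the stack looks undisturbed. Handing in.

```bash
python3 -c "
from cell import env
print(env.hand_in())"
```

```text
the job is handed in; nothing more can be done
None
```

I tapped the four plates flush against both fences (top plate within about 1 mm by camera; lower plates judged from the taps), then pushed the tensioner post back to about 0.61 rad, past the 0.40 click. I handed the job in at about 36 s with the gripper still holding it there at about 10 N; no verdict was returned.

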